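Push the jammed stone core out of a core-drill barrel

ROBOT

A 6-joint arm with a two-finger parallel gripper is mounted at the origin on the work surface. World frame = base frame: x ahead of the robot, y to its left, z up, the work surface at z = 0. Lengths are in mm, angles in rad, forces in N, time in s.
With the tool pointing down it reaches from about 275 to 750 mm from the base axis. Payload 10.2 kg.
Tool frame: the origin (TCP) lies midway between the tips of the shut fingers; the grasp point (between the pads) lies 19 mm behind it (ctrl.grasp_offset is the distance from the TCP to the grasp point, in mm); z points along the fingers, y is the line along which they close (so a half turn about z gives the same grasp; the last joint's range is limited). The gripper opens to 85 mm and grips with 20 to 120 N. Pads are 22 mm wide; open, the fingers measure 114 mm over their backs; the gripper's body (76 mm by 85 mm) begins 54 mm behind the grasp point. The pads swing forward as they close: fully open they stand 13 mm farther back than shut.
Start: joints at [-1.429, 0.313, 1.498, -0, 1.331, -0.223], TCP at [187.288, -490.463, 231.294] pointing down, gripper open.
Joint ranges: [-2.94, 2.94], [-0.97, 2.17], [0.19, 2.56], [-1.23, 4.37], [0.02, 3.11], [-2.88, 2.88]. Speed limits (rad/s): [2.39, 2.39, 3.01, 3.14, 3.14, 3.14].

INTERFACE

Orientations are given as a unit quaternion [w, x, y, z].
In Python, from rig import ctrl, viewer, models gives the robot as it stands. The module is installed in compiled form; this text tells all that it offers.
- The arm moves only by the shell command python3 -m pendant 'ROWS' [OPENING] [FORCE]. ROWS is text: rows parted by semicolons, each of 4 numbers parted by spaces: the shift along the tool's x, y, z in m, then the turn about the tool's z in rad. In form: x y z yaw; .... A call has 1 to 10 rows; each row shifts and turns the commanded pose from where the row before left it, along the tool's axes as they then stand; what a row does not reach is not made up. A row lasts 1/8 s, in which the tool goes at most 62.5 mm and 10.7 degrees, less where a joint would pass 70% of its speed; a pose out of reach is approached as far as the arm can. A call is refused whole if a number of a shift passes 0.0625 or a number of a turn 0.188, either way. A call with a gripper value outside its range is refused whole. OPENING is the opening, from 0 (shut) to 1 (fully open), set as the call begins (- or left out, the last holds). The fingers move at their own pace and stop on an object; FORCE is the grip in N (left out, the last holds). Time passes only in rows, so rows that do not move let the fingers close. It gives the time, the measured TCP pose, the force, the opening and the grip force at its end, in the units of the state.
- ctrl.sense(): the state, without advancing time (a new reading comes with each control period).
- viewer.capture(name): name is "scene" or "top"; returns a dict with "color" (480x640x3 uint8, red, green, blue), "vertical_fov" (degrees; the focal length in pixels is half the picture's height over the tangent of half this angle, whatever the lens; pixels are square), "cx", "cy" (the principal point, pixels), "pose" (4x4, takes a point from camera to world coordinates). Camera axes: x right, y down, z forward; pixel columns grow to the right and rows downward; lengths in mm; the calibration is good to about 2 mm. A picture is of the moment at which its call begins. There is no depth.
- ctrl.finish_job(): hands the job in; it is judged then, once.
Trained networks look in the newest picture that a camera, given by its name, has taken for a name from the list of things; names that differ only in an ending like _2 or _b are one class to them, and where a whole thing is asked for, a point or a joint stands for the part that bears it (a point fixed in the world has none). Each returns a list of dicts, best first, with "p" (0 to 1); they miss things now and then, are a little off and sometimes report something else, mostly with a low value. They report only what shows in the picture. A call takes as long as a camera call. They do not tell look-alikes from the thing itself.
- models.boxes_of(camera, query): "at" ([x, y, z] in mm, in world coordinates, good to about 4 mm: the middle of the surface that is visible of it).
The state is a dict: "time_s": time; "joints": joint angles; "dq": joint speeds; "tau": joint torques, N m; "eef_pos": TCP position; "ee_rot": TCP orientation; "force": force on the tool from outside, world axes, zero at the start; "wrist_torque": the same for the moment, N m; "grip_width": opening from 0.0 (shut) to 1.0 (fully open); "grip_force": force on a finger pad.
Only numpy, scipy, OpenCV 4.12 (cv2) and the standard library are available. Lean on these libraries where they do the work, as an engineer would, in place of code of your own. Each camera call takes 0.05 s, during which the arm holds its last target. There are 200 camera calls.

TASK

A stone core is jammed in the steel core-drill barrel that is clamped upright in the low wooden stand. Take the drift (the tool with the stout, flat-ended round bar) from the tool rack and push it straight down through the barrel from above until the core drops out of the lower end onto the stand's tray and the drift's collar rests on the barrel's rim. Then let go, leaving the drift standing in the barrel and the core lying in the tray.

Things in the scene. Friction and masses are not known exactly. Their poses are not given: they have to be found in the camera images.
- drift: Tool to use, 163 mm, 0.4 kg. From its tip up: flat-ended steel bar d 26, 80 long; black collar d 68, 8 thick; straight round wooden handle d 28, 75 long. Origin: tip centre; z up. Hangs upright by its collar in a rack board (top 95 mm high) with 3 holes d 42, 95 mm apart, row along y within 0.25 rad; lift 90 mm to clear. Not to use: spike with ball handle, scraper with flat handle, as tall.
- barrel_mouth (a point): Centre of the upper rim of the clamped barrel, 150 mm above the table; z up along the barrel. A fixed steel tube open at both ends, 76 mm long, outer diameter 52, bore 46. With the drift's collar on the rim the drift's tip is 80 mm below this point, 4 mm beyond the lower end. Empty barrels of other sizes stand loose on the table: not part of the job.
- slug: The jammed core: pale stone cylinder, diameter 44 mm, 40 mm long, about 0.16 kg. Origin: its centre; z along its axis. At the start upright inside the clamped barrel, its top 16 mm below the rim. It stays put under its own weight: it needs a firm push of about 10 to 25 N, kept up until its top has left the barrel's lower end.
- stand: Fixed wooden stand, 170 (x) by 150 mm (y): tray floor 12 mm above the table with low lips at its x ends, uprights on its y sides, and a board across them, 110 (x) by 150 mm (y), 80 to 102 mm above the table, with the barrel clamped in its centre. The barrel's lower end is 62 mm above the tray floor. Origin: at table height straight below the barrel; z up.
There are look-alikes about, which are no part of the job. What is shaped like the drift but turquoise or yellow is not meant.

How it is judged:
By the outcome, as a careful person would: the job done as asked, in the order asked, and still so for the second after the job is handed in, with the robot touching nothing.
It also fails if it takes over 38 s, if anything falls off the work surface, if the arm or the gripper's body presses on something with over 40 N, if the wrist force passes 120 N, or if a joint passes its speed limit or range.

## Working session

There is one attempt and no reset: what is moved stays moved. The work goes in short steps, Python scripts to look and compute and a shell command to move; the robot and the scene stay as the last step left them, time stands still between calls to the robot, and variables do not carry over. Pictures are saved under pics/ and viewed, at most 10 in all, crops included, and the job is handed in when it is done.

```bash
mkdir -p pics; cat > h.py <<'E'
import numpy as np,cv2
from rig import ctrl,viewer,models
def cap(n,f=None):
    c=viewer.capture(n)
    if f: cv2.imwrite('pics/'+f,c['color'][:,:,::-1])
    return c
def K(c): return 240/np.tan(np.radians(c['vertical_fov'])/2)
def proj(c,p):
    P=np.linalg.inv(np.array(c['pose']))@np.r_[p,1]; f=K(c)
    return np.round([c['cx']+f*P[0]/P[2],c['cy']+f*P[1]/P[2]],1)
def ray(c,u,v,z):
    T=np.array(c['pose']); d=T[:3,:3]@np.array([(u-c['cx'])/K(c),(v-c['cy'])/K(c),1]); o=T[:3,3]
    return np.round(o+d*(z-o[2])/d[2],1)
E
python3 - <<'E'
from h import *
for n in('scene','top'):
    c=cap(n,n+'0.png'); print(n,np.round(c['pose'],3).tolist(),c['vertical_fov'],c['cx'],c['cy'])
    for q in('drift','barrel_mouth','stand','slug'):
        try:
            for r in models.boxes_of(n,q)[:5]: print(q,round(r['p'],2),np.round(r['at']),proj(c,r['at']))
        except Exception as e: print(q,e)
s=ctrl.sense();print(s['time_s'],s['ee_rot'],s['eef_pos'],ctrl.grasp_offset)
E
```

```text
scene [[0.37, 0.593, -0.715, 1162.558], [0.929, -0.229, 0.291, -223.974], [0.008, -0.772, -0.635, 701.524], [0.0, 0.0, 0.0, 1.0]] 48.74804414104513 323.1206911792243 232.65019318220047
drift 0.96 [534. 171. 107.] [395.9 230.5]
drift 0.75 [662. 225.  85.] [459.4 278.7]
drift 0.64 [394. 166.  94.] [359.6 194.6]
barrel_mouth 0.73 [ 563. -197.   85.] [194.3 306.1]
stand 0.95 [ 563. -199.   92.] [192.2 302.9]
slug 0.73 [ 522. -199.  130.] [183.5 268.7]
top [[-0.003, -0.986, 0.167, 408.473], [-1.0, -0.002, -0.03, 55.714], [0.03, -0.167, -0.986, 777.338], [0.0, 0.0, 0.0, 1.0]] 53.85512092244484 317.496237834803 236.53095833825483
drift 0.72 [383. 165.  89.] [226.2 334.8]
drift 0.64 [523. 171. 101.] [223.1 236. ]
drift 0.56 [645. 231.  86.] [187.6 158.3]
barrel_mouth 0.77 [ 517. -180.  109.] [466.4 240.2]
stand 0.59 [ 511. -179.  105.] [464.7 244.4]
slug 0.74 [ 523. -201.  130.] [485.9 233.4]
0.5 [-3.86126434e-05  9.83412037e-01  1.81385678e-01  5.28195411e-06] [ 187.29892035 -490.44186727  231.27115351] 18.700000000000003
```

View pics/scene0.png

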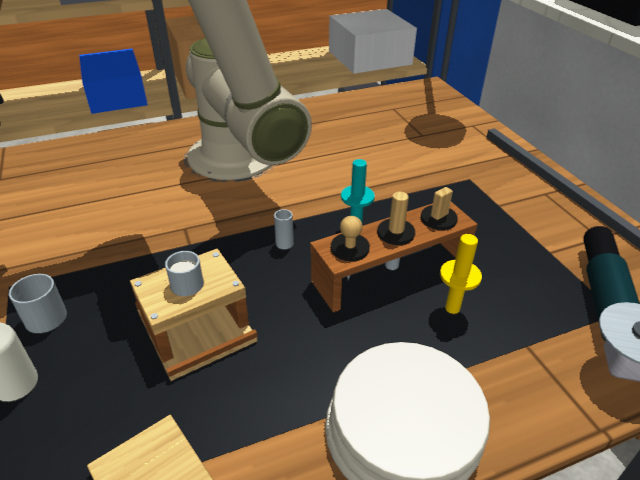

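View pics/top0.png

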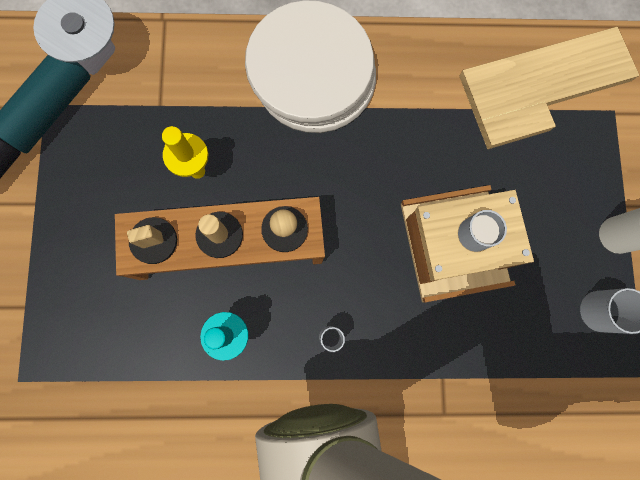

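Candidates, scene pixels:
- round straight handle in the rack's middle hole (398,213)
- ball handle, the spike (350,228)
- flat handle, the scraper (441,204)
- turquoise look-alike (358,185)
- yellow look-alike (463,270)

The description fits the middle one. I'll check it in a close crop.

```bash
python3 - <<'E'
from h import *
s=cv2.imread('pics/scene0.png');t=cv2.imread('pics/top0.png')
r=lambda im,x,y:cv2.resize(im[y:y+72,x:x+96],None,fx=4,fy=4,interpolation=cv2.INTER_CUBIC)
cv2.imwrite('pics/crop.png',np.vstack([np.hstack([r(s,350,180),r(s,140,235)]),np.hstack([r(t,170,195),r(t,440,195)])]))
E
```

```text
(no output)
```

View pics/crop.png

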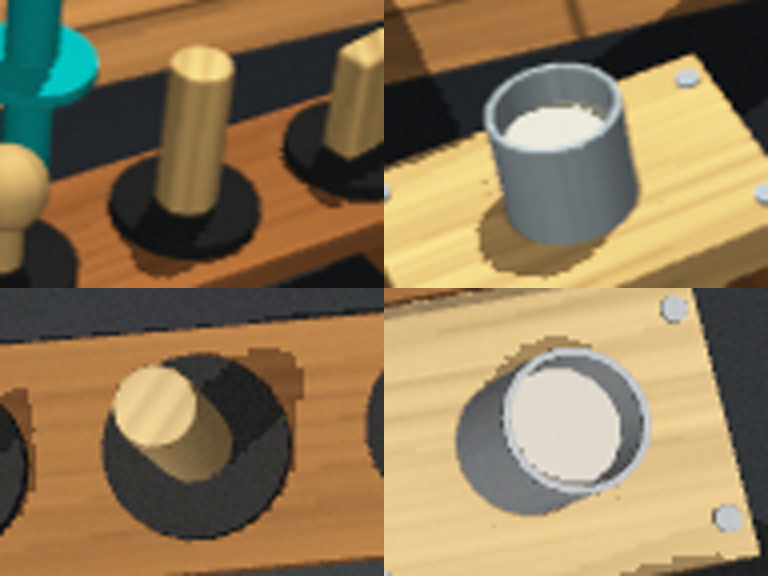

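The crop shows a straight round handle in the middle hole, so it is the drift: handle top at top(209,224) and scene(401,196). The barrel rim is at top(488,228) and scene(182,261), with the pale core inside.

```bash
python3 - <<'E'
from h import *
t=cap('top');s=cap('scene')
for n,c,u,v,z in[('handle',t,208.5,224.2,178),('handle',s,400.5,195.5,178),('collar',t,219,234.2,103),('collar',s,395.7,231.7,103),('rim',t,488,227.7,150),('rim',s,182.2,261.2,150),('collarscraper',t,153,241,103),('collarspike',t,285,229,103)]: print(n,ray(c,u,v,z))
from scipy.spatial.transform import Rotation as R
st=ctrl.sense();q=st['ee_rot'];print(R.from_quat(q,scalar_first=True).as_matrix().round(3),st['time_s'])
E
```

```text
handle [525.5 177.3 178. ]
handle [527.9 175.6 178. ]
collar [525.6 177.  103. ]
collar [532.7 171.9 103. ]
rim [ 527.4 -196.6  150. ]
rim [ 527.4 -198.6  150. ]
collarscraper [515.5 270.6 103. ]
collarspike [533.5  82.2 103. ]
[[ 0.934  0.357  0.   ]
 [ 0.357 -0.934  0.   ]
 [ 0.    -0.    -1.   ]] 0.6
```

```bash
python3 -m pendant '0.037 -0.0335 0 0;0.037 -0.0335 0 0;0.037 -0.0335 0 0;0.037 -0.0335 0 0;0.037 -0.0335 0 0;0.037 -0.0335 0 0;0.037 -0.0335 0 0;0.037 -0.0335 0 0;0.037 -0.0335 0 0;0.037 -0.0335 0 0' 0.8 60
```

```text
time_s: 1.85
eef_pos: [414.0, -43.9, 231.5]
ee_rot: [0.0, 0.983, 0.181, 0.0]
force: [0.7, 0.0, -0.4]
grip_width: 0.802
grip_force: 0.0
```

```bash
python3 -m pendant '0.037 -0.0335 0 0;0.037 -0.0335 0 0;0.037 -0.0335 0 0;0.037 -0.0335 0 0;0.037 -0.0335 0 0;0 0 0 0'
```

```text
time_s: 2.6
eef_pos: [526.9, 179.2, 230.6]
ee_rot: [-0.0, 0.983, 0.183, -0.0]
force: [0.0, -0.9, 0.1]
grip_width: 0.801
grip_force: 0.0
```

```bash
python3 - <<'E'
from h import *
s=cap('scene');t=cap('top')
r=lambda c,x,y:cv2.resize(c['color'][y:y+150,x:x+200,::-1],None,fx=2,fy=2)
cv2.imwrite('pics/c2.png',np.vstack([np.hstack([r(s,300,100),r(t,120,130)])]))
print(proj(s,[526.5,176.5,178]),proj(t,[526.5,176.5,178]))
E
```

```text
[400.6 194.9] [209.2 223.5]
```

View pics/c2.png

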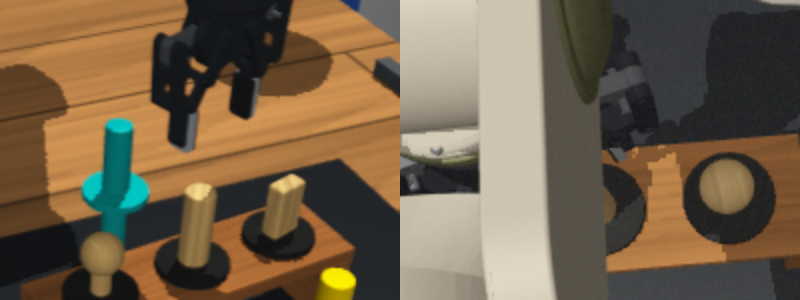

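The scene crop shows the fingers straddling the line of the drift's handle (top at about (400,194)), clear of both neighbours. Descending.

```bash
python3 -m pendant '-0.001 0.0025 0.03 0;0 0 0.03 0;0 0 0.03 0;0 0 0.019 0;0 0 0 0'; python3 -m pendant '0 0 0 0;0 0 0 0;0 0 0 0;0 0 0 0;0 0 0 0;0 0 0 0' 0 110
```

```text
time_s: 3.32
eef_pos: [525.7, 173.1, 121.6]
ee_rot: [-0.0, 0.984, 0.181, -0.001]
force: [-0.1, 0.5, 0.9]
grip_width: 0.801
grip_force: 0.0
time_s: 4.08
eef_pos: [526.8, 174.4, 123.7]
ee_rot: [-0.0, 0.983, 0.181, 0.001]
force: [-2.2, 1.6, 6.5]
grip_width: 0.305
grip_force: 107.5
```

```bash
python3 -m pendant '0 0 -0.02 0;0 0 -0.03 0;0 0 -0.03 0;0 0 -0.03 0;0 0 -0.03 0;0 0 -0.03 0;0 0 0 0'; python3 - <<'E'
from h import *
s=cap('scene','lift.png')
E
```

```text
time_s: 4.95
eef_pos: [526.9, 174.3, 293.7]
ee_rot: [0.0, 0.983, 0.181, 0.002]
force: [-0.8, 0.6, -5.2]
grip_width: 0.301
grip_force: 108.4
```

View pics/lift.png

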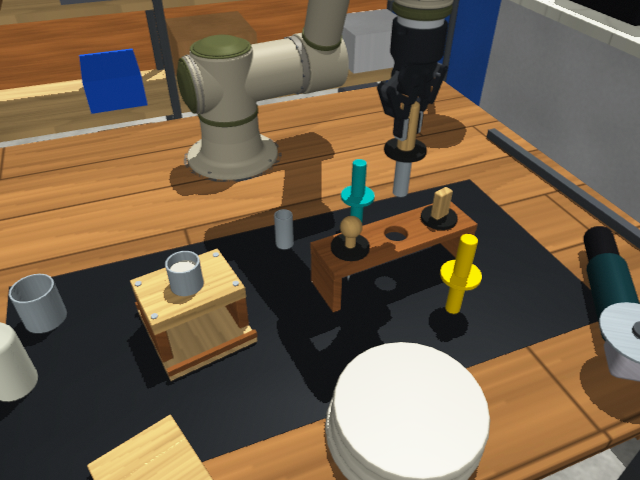

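The picture shows the drift held, collar at (405,149), tip at (401,195), and the rack's middle hole empty. Moving over the barrel.

```bash
python3 -m pendant '-0.0165 0.0435 0 0;-0.0165 0.0435 0 0;-0.0165 0.0435 0 0;-0.0165 0.0435 0 0;-0.0165 0.0435 0 0;-0.0165 0.0435 0 0;-0.0165 0.0435 0 0;-0.0165 0.0435 0 0;0 0 0.01 0;0 0 0 0'; python3 - <<'E'
from h import *
s=cap('scene');t=cap('top')
r=lambda c,x,y:cv2.resize(c['color'][y:y+150,x:x+100,::-1],None,fx=4,fy=4,interpolation=cv2.INTER_CUBIC)
cv2.imwrite('pics/c3.png',np.hstack([r(s,130,150),r(t,440,130)]))
for c in(s,t): print([proj(c,[527.4,-197.5,z]) for z in(175,255,263,150)])
E
```

```text
time_s: 6.25
eef_pos: [526.6, -197.2, 279.9]
ee_rot: [-0.002, 0.983, 0.181, -0.002]
force: [0.5, -0.1, -4.9]
grip_width: 0.304
grip_force: 109.7
[array([180.2, 248.7]), array([171., 206.]), array([170. , 201.4]), array([182.9, 261. ])]
[array([496. , 224.2]), array([524.1, 210.7]), array([527.3, 209.2]), array([488.7, 227.7])]
```

View pics/c3.png

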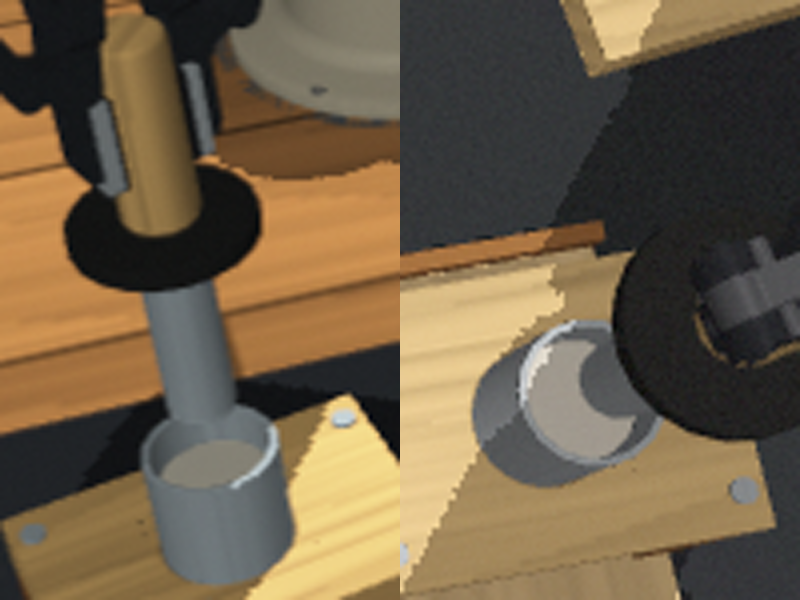

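The crop puts the drift's tip at scene (181,251) and its collar at (171,207). Both are within about 2 mm of the barrel axis, well inside the 10 mm clearance. Lowering to the core, then pushing.

```bash
python3 -m pendant '0 0 0.012 0;0 0 0.012 0;0 0 0.01 0;0 0 0.005 0;0 0 0.005 0;0 0 0.005 0;0 0 0.005 0' - 120
```

```text
time_s: 7.22
eef_pos: [527.9, -198.1, 230.2]
ee_rot: [0.001, 0.983, 0.181, 0.001]
force: [-1.3, 1.2, 6.7]
grip_width: 0.302
grip_force: 119.3
```

```bash
python3 -m pendant '0 0 0.006 0;0 0 0.006 0;0 0 0.006 0;0 0 0.006 0;0 0 0.006 0'
```

```text
time_s: 7.85
eef_pos: [527.9, -198.2, 200.1]
ee_rot: [0.001, 0.983, 0.181, 0.001]
force: [-2.1, 1.5, 5.8]
grip_width: 0.3
grip_force: 119.3
```

```bash
python3 -m pendant '0 0 0.005 0;0 0 0.005 0;0 0 0.004 0;0 0 0.002 0;0 0 0 0'; python3 - <<'E'
from h import *
s=cap('scene');t=cap('top')
r=lambda c,x,y:cv2.resize(c['color'][y:y+150,x:x+150,::-1],None,fx=8/3,fy=8/3,interpolation=cv2.INTER_CUBIC)
cv2.imwrite('pics/c4.png',np.hstack([r(s,120,230),r(t,400,130)]))
E
```

```text
time_s: 8.48
eef_pos: [527.3, -197.9, 182.2]
ee_rot: [-0.0, 0.983, 0.181, -0.0]
force: [-0.1, -0.2, -5.9]
grip_width: 0.296
grip_force: 118.1
```

View pics/c4.png

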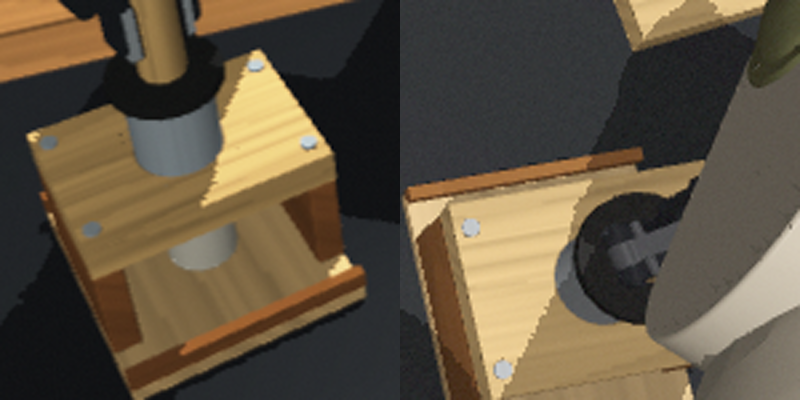

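The crop shows the core out and resting on the tray at scene (196,323), and the collar almost on the rim. The push force has gone. Seating the collar gently.

```bash
python3 -m pendant '0 0 0.002 0;0 0 0.001 0;0 0 0 0'
```

```text
time_s: 8.95
eef_pos: [527.3, -197.9, 179.2]
ee_rot: [-0.0, 0.983, 0.181, -0.0]
force: [-0.2, 0.0, -5.5]
grip_width: 0.301
grip_force: 118.1
```

```bash
python3 -m pendant '0 0 0.001 0;0 0 0.001 0;0 0 0 0'
```

```text
time_s: 9.32
eef_pos: [527.4, -198.0, 178.7]
ee_rot: [0.0, 0.983, 0.181, 0.0]
force: [-3.6, 2.9, 5.7]
grip_width: 0.3
grip_force: 118.9
```

Contact on the rim. Releasing and backing off.

```bash
python3 -m pendant '0 0 0 0;0 0 0 0;0 0 0 0;0 0 0 0;0 0 0 0' 0.75; python3 -m pendant '0 0 -0.015 0;0 0 -0.025 0;0 0 -0.03 0;0 0 -0.03 0;-0.02 0 -0.03 0;-0.04 0 0 0;-0.05 0 0 0;-0.05 0 0 0;-0.04 0 0 0;0 0 0 0'; python3 - <<'E'
from h import *
s=cap('scene');t=cap('top')
cv2.imwrite('pics/end.png',cv2.resize(np.hstack([s['color'][150:390,80:320],t['color'][130:370,380:620]])[:,:,::-1],None,fx=1.6,fy=1.6))
E
```

```text
time_s: 9.95
eef_pos: [527.3, -197.9, 177.3]
ee_rot: [0.0, 0.983, 0.181, 0.0]
force: [0.2, 0.2, -0.5]
grip_width: 0.751
grip_force: 0.0
time_s: 11.2
eef_pos: [339.0, -270.0, 308.7]
ee_rot: [0.001, 0.984, 0.18, 0.0]
force: [0.6, 0.0, 0.4]
grip_width: 0.75
grip_force: 0.0
```

View pics/end.png

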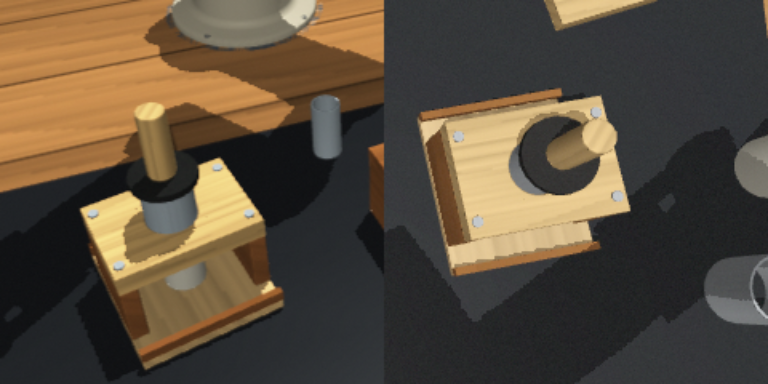

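The drift stands upright with its collar on the rim: handle top at scene (174,219), and the expected point is (174,218). The core is in the tray and the gripper is clear.

```bash
python3 -c "
from rig import ctrl
print(ctrl.finish_job())"
```

```text
the job is handed in; nothing more can be done
None
```

The job is handed in: the core is in the tray, the drift stands in the barrel with its collar on the rim, and the arm is clear, at about 11 s of the 38 s; the hand-in gave no verdict.

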